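# Pack the bead case, line up its catch and hold the sprung lid shut

### The arm

A 6-joint arm with a two-finger parallel gripper is mounted at the origin on the work surface. World frame = base frame: x ahead of the robot, y to its left, z up, the work surface at z = 0. Lengths are in m, angles in rad, forces in N, time in s.
With the tool pointing down it reaches from about 0.3 to 0.775 m from the base axis. Payload 14.6 kg.
Tool frame: the origin (TCP) lies on the centre line of the jaws, within the pads' length; the fingertips stand env.finger_overhang ahead of it and the grasp point (between the pads) lies 6 mm ahead of it (env.finger_overhang is the distance from the TCP to the fingertips, in m); z points along the fingers, x is the direction in which the jaws open and shut, and the axes are right-handed (so a half turn about z gives the same grasp; the last joint's range is limited). The gripper opens to 85 mm and grips with 20 to 120 N. Pads are 22 mm wide; open, the fingers measure 114 mm over their backs; the gripper's body (76 mm by 85 mm) begins 54 mm behind the grasp point. The pads swing forward as they close: fully open they stand 13 mm farther back than shut.
Start: joints at [1.245, 0.3, 1.521, -0, 1.321, -0.067], TCP at [0.141, 0.532, 0.256] pointing down, gripper open.
Joint ranges: [-3.03, 3.03], [-0.79, 2.21], [0.23, 2.52], [-1.04, 4.18], [0, 3.07], [-2.55, 2.55]. Speed limits (rad/s): [2.22, 2.22, 2.57, 3.14, 3.14, 3.14].

### API

Orientations are given as a unit quaternion [w, x, y, z].
In Python, from station import env gives the robot as it stands.
- The arm moves only by the shell command python3 -m crank 'ROWS' [FORCE]. ROWS is JSON, a list of rows, each a list of 7 numbers: the shift along the tool's x, y, z in m, then the turn, a rotation vector about the tool's x, y, z in rad, then the closure, from 0 (fully open) to 1 (shut). A call has 1 to 20 rows; each row is the pose to reach, as a shift and turn from the pose commanded when the call began, along the tool's axes at that moment; what a row does not reach only later rows make up. A row lasts 1/8 s, in which the tool goes at most 62.5 mm and 10.7 degrees, less where a joint would pass 70% of its speed; a pose out of reach is approached as far as the arm can. A call with a gripper value outside its range is refused whole. The fingers move at their own pace and stop on an object; FORCE is the grip in N (left out, the last holds). Time passes only in rows, so rows that repeat a pose let the fingers close. It gives the time, the measured TCP pose, the force and the opening at its end, in the units of the state.
- env.sense(): the state, without advancing time (a new reading comes with each control period).
- env.capture(name): name is "scene" or "side" or "wrist"; returns the picture (480x640x3 uint8, blue, green, red); there is no depth.
- env.calibration(name): a dict with "fov_y" (degrees; the focal length in pixels is half the picture's height over the tangent of half this angle, whatever the lens; pixels are square), "cx", "cy" (the principal point, pixels), "R" (3x3) and "t" (3): a world point X has camera coordinates R X + t. Camera axes: x right, y down, z forward; pixel columns grow to the right and rows downward; lengths in m; the calibration is good to about 2 mm. A picture is of the moment at which its call begins: read the wrist's pose just before it. calibration takes no time and is no camera call; for the wrist camera it gives the pose at the moment of the call.
- env.hand_in(): hands the job in, once; it reports no verdict.
Trained networks look in the newest picture that a camera, given by its name, has taken for a name from the list of things; names that differ only in an ending like _2 or _b are one class to them, and where a whole thing is asked for, a point or a joint stands for the part that bears it (a point fixed in the world has none). Each returns a list of dicts, best first, with "conf" (0 to 1); they miss things now and then, are a little off and sometimes report something else, mostly with a low value. They report only what shows in the picture. A call takes as long as a camera call. They do not tell look-alikes from the thing itself.
- env.masks_of(label, camera): "mask" (480x640 bool, what is visible of it) and "bbox" ([left, top, right, bottom] in pixels, round what is visible of it).
- env.place_of(label, camera): "xy" ([column, row] in pixels: a listed point, or the origin of a listed thing).
The state is a dict: "t": time; "qpos": joint angles; "joint_velocities": joint speeds; "tau": joint torques, N m; "position": TCP position; "orientation": TCP orientation; "contact_force": force on the tool from outside, world axes, zero at the start; "ft_torque": the same for the moment, N m; "gripper_width": opening from 0.0 (shut) to 1.0 (fully open).
Only numpy, scipy, OpenCV 4.12 (cv2) and the standard library are available. Lean on these libraries where they do the work, as an engineer would, in place of code of your own. Each camera call takes 0.05 s, during which the arm holds its last target.

### The job

Pack the round bead jar and the square bead tin upright, side by side, into the deep middle well of the plywood bead case, setting them down rather than dropping them, and turn the brass catch on the case's front rail until it lines up with the slot in the lid. Then bring the sprung lid down over the catch and finish while still pressing it fully shut against the case, catch still in line and not locked: keep holding it down, because it springs open when let go and I will lock the catch myself. Leave the vase, the bead bin, the spool and the pliers where they are.

Things in the scene. Friction and masses are not known exactly. Their poses are not given: they have to be found in the camera images.
- case: Fixed plywood case, 190 (x) x 170 (y) x 85 mm high; origin under its centre on the table, axes along its sides. Lid hinge along x on the +y side. Front rail: solid bar, y -85 to -49 mm, top 85 mm high. Beside the middle well, on each x side: a 6 mm divider 48 mm high, then a shallow tray full of beads 47 mm high, then the 85 mm high outer wall (inner face at x = +-87 mm).
- well (a point): Centre of the blue floor of the case's open middle well, 8 mm above the table; axes as the case's. The well spans +-31 mm in x and +-62 mm in y: two items stand in a row along y, e.g. centred at y = -31 and +31 mm, about 4 mm of play around each. Its walls: low dividers (48 mm above the table) at +-x, rail and back wall (85 mm) at -+y, so fingers closing along x can straddle an item.
- catch (a joint): Angle (rad) of the brass turn-button catch about the vertical, growing counter-clockwise from above. 0: its wing lies along the front rail (case x), in line with the lid's slot; +-1.57: straight across. Starts at 0.8 to 1.5, turns within +-1.75 with slight friction (0.05 N m), stays where left. From about 0.4 rad off line the lid lands on it instead of passing over it.
- catch_grip (a point): Middle of the catch's wing, on its turning axis, 106 mm above the table, at the middle of the front rail (case x = 0, y = -67 mm). The wing is a bar 30 long x 8 thick x 16 mm high (98 to 114 mm above the table) on a 7 mm round neck standing on the rail; grip it across the 8 mm. The point's x axis runs along the wing.
- lid (a joint): Opening angle (rad) of the lid: 0 fully shut; 2.0 wide open, leaning back against its stop, where it starts. Spring hinges always push it open: pressed about 115 mm from the hinge it takes 2 to 5 N to bring down and about 5 N to hold shut. It swings about the case's x axis, up and away over the case's +y side.
- lid_board: The plywood lid, 190 x 176 x 8 mm. Origin on the hinge axis at its middle (case x = 0, y = +85 mm, 87 mm above the table); axes as the case's when shut: it reaches from the hinge to y = -176 mm (free edge), underside z = 0, outer face (painted blossom) z = 8 mm.
- lid_slot (a point): Centre of the brass-edged slot through the lid board (lid board y = -153 mm), at its underside, 40 mm along x and 20 mm along y. With the lid shut the catch's wing stands up through it, from 3 to 19 mm above the lid's outer face.
- jar: Loose round bead jar, lilac with a white screw cap, 54 mm across over its whole height of 68 mm, about 140 g, standing upright on the table. Origin at the centre of its underside, z up.
- tin: Loose square bead tin, mint green with a gold lid, 52 x 52 x 68 mm high, about 120 g, standing upright on the table. Origin at the centre of its underside, axes along its sides, z up.
- vase: Bystander: blue ceramic vase with red bead flowers, 68 mm across, 215 mm high. Origin at the centre of its underside.
- bead_bin: Bystander: open white bin full of beads, 120 x 170 x 60 mm. Origin at the centre of its underside.
- spool: Bystander: spool of gold wire standing on end, 60 mm across, 40 mm high. Origin at the centre of its underside.
- pliers: Bystander: small pliers with red grips lying flat, 120 x 56 x 14 mm. Origin under the pivot, jaws towards its +x.
Things that resemble listed ones, but are neither listed nor needed, are in the scene too. Leave any red look-alike of the tin alone.

How it is judged:
By the outcome, as a careful person would: the job done as asked, in the order asked, and still so for the second after the job is handed in, while the arm keeps its last pose, push and grip.
It also fails if it takes over 72 s, if anything falls off the work surface, if the arm or the gripper's body presses on something with over 40 N, if the wrist force passes 120 N, or if a joint passes its speed limit or range.

## Working session

There is one attempt and no reset: what is moved stays moved. The work goes in short steps, Python scripts to look and compute and a shell command to move; the robot and the scene stay as the last step left them, time stands still between calls to the robot, and variables do not carry over. Pictures are saved under pics/ and viewed, and the job is handed in when it is done.

```bash
ls; mkdir -p pics; python3 - <<'E'
from station import env
import cv2, numpy as np
s=env.sense(); print({k:np.round(v,3).tolist() for k,v in s.items()}, env.finger_overhang)
for n in ["scene","side","wrist"]:
    c=env.calibration(n); print(n,c["fov_y"],c["cx"],c["cy"],np.round(c["R"],3).tolist(),np.round(c["t"],3).tolist())
    cv2.imwrite(f"pics/{n}0.png",env.capture(n))
E
```

```text
pics
{'t': 0.0, 'qpos': [1.245, 0.3, 1.522, -0.0, 1.321, -0.067], 'joint_velocities': [0.001, 0.001, 0.001, 0.001, 0.001, 0.0], 'tau': [0.0, -54.35, -36.18, 0.0, 0.004, -0.0], 'position': [0.141, 0.531, 0.256], 'orientation': [0.0, 0.792, 0.61, -0.001], 'contact_force': [-0.137, -0.215, 0.219], 'ft_torque': [0.011, 0.04, 0.009], 'gripper_width': 0.998} 0.025
scene 45.19044770426428 320.4799291163213 229.58867544365432 [[-0.763, 0.646, 0.016], [0.509, 0.615, -0.602], [-0.399, -0.452, -0.798]] [0.4, -0.273, 1.586]
side 53.542761778797576 320.61261903888703 246.44919516343936 [[0.99, -0.14, -0.011], [-0.096, -0.615, -0.782], [0.103, 0.776, -0.623]] [-0.54, 0.176, 1.076]
wrist 69.36271778498421 321.21734735558397 242.52604787185865 [[0.256, 0.967, -0.001], [0.93, -0.246, 0.274], [0.265, -0.071, -0.962]] [-0.551, -0.035, 0.379]
```

View pics/scene0.png

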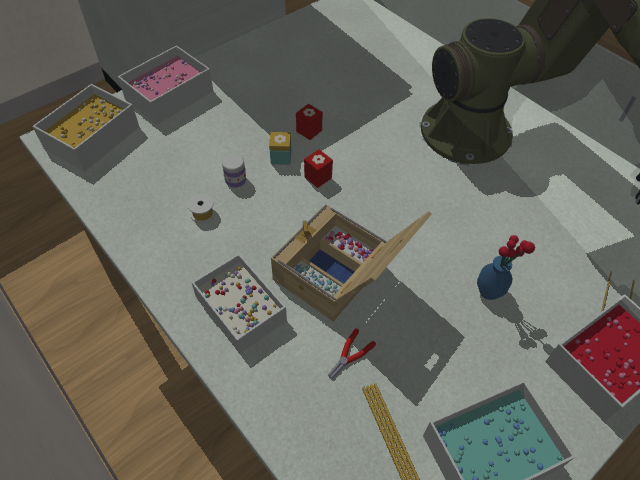

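View pics/side0.png

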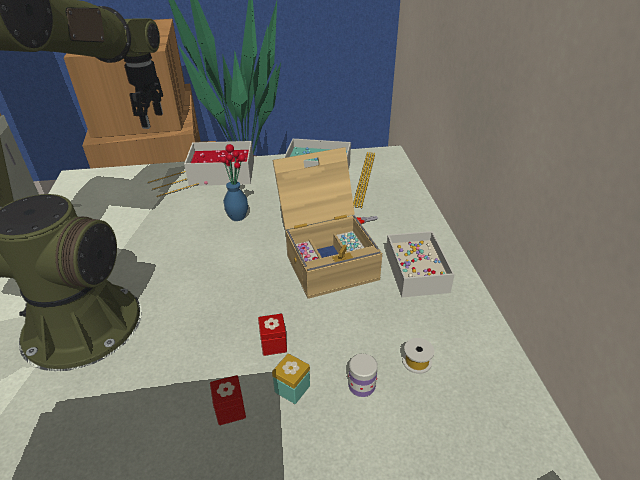

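View pics/wrist0.png

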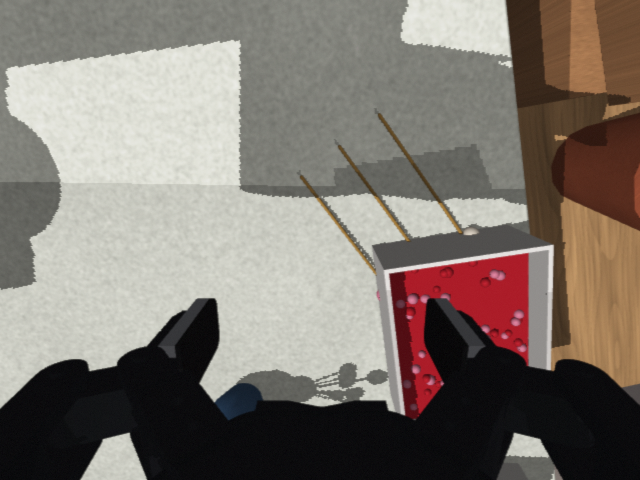

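Scene view: the tin (mint with a gold lid) is at (280,147). Its red look-alikes are at (309,121) and (318,168). The jar is at (234,171), the spool at (202,210), the case around (340,262) and the catch at (307,230).

```bash
cat > h.py <<'E'
import numpy as np, cv2
from station import env
from scipy.optimize import least_squares
def K(c):
    f=240/np.tan(np.radians(c["fov_y"])/2); return f
def proj(c,X):
    X=np.atleast_2d(X); p=X@np.array(c["R"]).T+np.array(c["t"]); f=K(c)
    return np.c_[c["cx"]+f*p[:,0]/p[:,2], c["cy"]+f*p[:,1]/p[:,2]]
def atz(c,uv,z):
    R=np.array(c["R"]); o=-R.T@np.array(c["t"]); d=R.T@np.array([(uv[0]-c["cx"])/K(c),(uv[1]-c["cy"])/K(c),1]); 
    return o+d*(z-o[2])/d[2]
def Rz(a): return np.array([[np.cos(a),-np.sin(a),0],[np.sin(a),np.cos(a),0],[0,0,1]])
E
python3 - <<'E'
from h import *
for n in ["scene","side"]:
    c=env.calibration(n); env.capture(n)
    for l,z in [("jar",0),("tin",0),("case",0),("well",.008),("catch_grip",.106),("lid_board",.087),("lid_slot",None),("vase",0),("bead_bin",0),("spool",0),("pliers",0)]:
        for d in env.place_of(l,n):
            print(n,l,round(d["conf"],2),np.round(d["xy"],1), np.round(atz(c,d["xy"],z),3) if z is not None else "")
print(env.sense()["t"])
E
```

```text
scene jar 0.82 [238.1 180.2] [ 0.589 -0.247  0.   ]
scene tin 0.8 [278.6 156.5] [ 0.459 -0.247  0.   ]
scene tin 0.78 [315.9 177.5] [ 0.431 -0.128  0.   ]
scene tin 0.69 [307.7 131.5] [ 0.34  -0.272  0.   ]
scene case 0.89 [327.6 268.9] [0.589 0.102 0.   ]
scene case 0.59 [281.2 156.4] [ 0.453 -0.243  0.   ]
scene well 0.71 [334.  274.4] [0.591 0.126 0.008]
scene well 0.39 [345.  363.8] [0.714 0.3   0.008]
scene catch_grip 0.37 [302.8 229.9] [0.612 0.043 0.106]
scene lid_board 0.98 [359.9 273.4] [0.583 0.195 0.087]
scene lid_board 0.7 [335.8 273.3] [0.622 0.163 0.087]
scene lid_slot 0.79 [394.2 244.5] 
scene lid_slot 0.2 [278.6 156.7] 
scene vase 0.58 [490.3 291.7] [0.351 0.377 0.   ]
scene bead_bin 0.6 [240.5 307.4] [0.798 0.057 0.   ]
scene spool 0.6 [204.4 214.1] [ 0.716 -0.208  0.   ]
scene pliers 0.73 [342.8 363.3] [0.714 0.294 0.   ]
side jar 0.83 [363.7 389.3] [ 0.594 -0.262  0.   ]
side jar 0.42 [363.7 223.3] [0.711 0.283 0.   ]
side tin 0.81 [292.9 389.9] [ 0.456 -0.243  0.   ]
side tin 0.74 [271.4 345.5] [ 0.421 -0.126  0.   ]
side tin 0.72 [228.2 409.8] [ 0.331 -0.269  0.   ]
side case 0.63 [331.5 270.3] [0.587 0.095 0.   ]
side lid_board 0.91 [320.7 218. ] [0.576 0.206 0.087]
side lid_slot 0.62 [313.5 163.7] 
side vase 0.92 [233.7 217.8] [0.34  0.369 0.   ]
side vase 0.63 [316. 163.] [0.623 0.659 0.   ]
side vase 0.23 [361.5 383.1] [ 0.593 -0.248  0.   ]
side bead_bin 0.63 [416.2 271.2] [0.798 0.059 0.   ]
side spool 0.88 [417.  361.1] [ 0.717 -0.212  0.   ]
side spool 0.62 [415.6 273. ] [0.795 0.053 0.   ]
side spool 0.58 [325.3 264. ] [0.575 0.122 0.   ]
side pliers 0.45 [364.2 221.2] [0.715 0.293 0.   ]
1.35
```

```bash
python3 - <<'E'
from h import *
a=cv2.imread("pics/scene0.png"); b=cv2.imread("pics/side0.png")
cv2.imwrite("pics/c1.png",cv2.resize(a[195:325,255:440],None,fx=4.3,fy=4.3,interpolation=cv2.INTER_CUBIC))
cv2.imwrite("pics/c2.png",cv2.resize(b[145:305,265:390],None,fx=3.7,fy=3.7,interpolation=cv2.INTER_CUBIC))
cv2.imwrite("pics/c3.png",np.hstack([cv2.resize(a[95:225,185:340],None,fx=2.5,fy=2.5,interpolation=cv2.INTER_CUBIC),cv2.resize(b[305:435,205:360],None,fx=2.5,fy=2.5,interpolation=cv2.INTER_CUBIC)]))
E
```

```text
(no output)
```

View pics/c1.png

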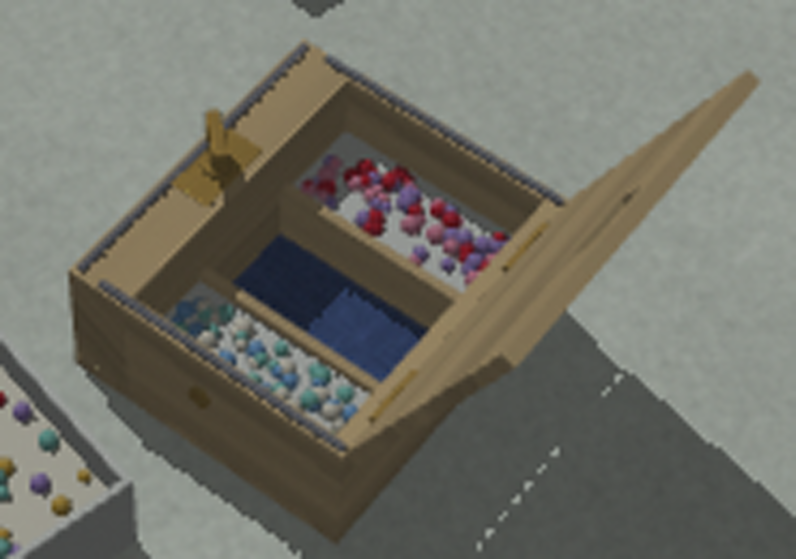

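View pics/c2.png

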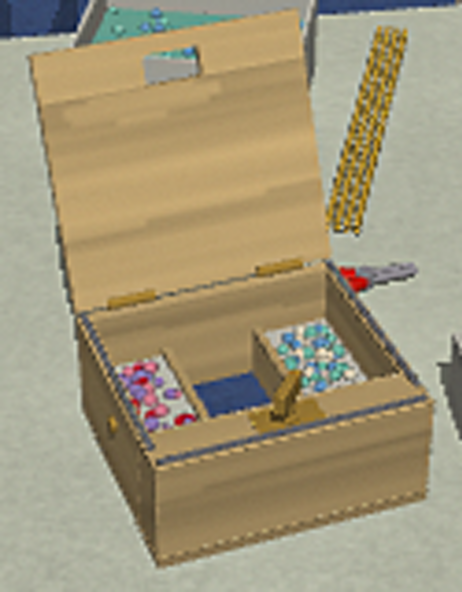

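View pics/c3.png

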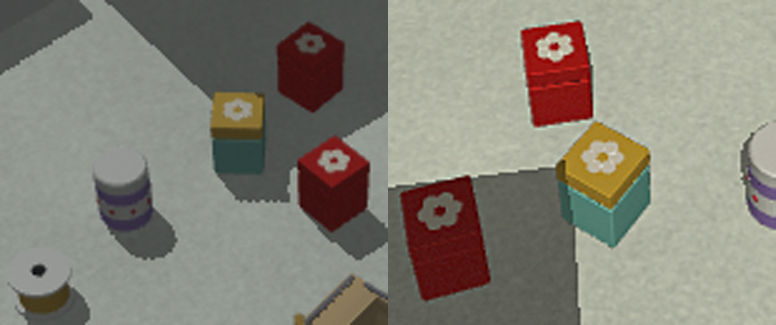

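```bash
cat > pose.py <<'E'
from h import *
cs=env.calibration("scene"); cd=env.calibration("side")
def fit(obs,x0):
    def r(p):
        e=[]
        for c,X,uv in obs:
            X=np.array(X,float); W=Rz(p[2])@X+[p[0],p[1],0]
            e.append((proj(c,W)[0]-uv))
        return np.concatenate(e)
    s=least_squares(r,x0,loss='soft_l1'); return s.x, r(s.x).reshape(-1,2)
E
python3 - <<'E'
from pose import *
A=[(cs,(.095,-.085,.085),(271.3,258.3)),(cs,(-.095,-.085,.085),(326.6,204.8)),(cs,(.095,.085,.085),(335.2,300.1)),(cs,(.095,.085,0),(334.1,320.6)),(cs,(.095,-.085,0),(273.1,278.7))]
B=[(cd,(-.095,-.085,.085),(307.4,269.3)),(cd,(.095,-.085,.085),(381.8,253.1)),(cd,(-.095,-.085,0),(308.2,298)),(cd,(.095,-.085,0),(379.9,278.8)),(cd,(-.095,.085,.085),(286.6,230.1)),(cd,(.095,.085,.085),(353.6,216.6))]
for o in (A,B,A+B):
    p,r=fit(o,[.59,.1,0.]); print(np.round(p,4)); print(np.round(r,1).tolist())
h=.026
A=[(cs,(0,-h*2**.5,.068),(0,0))]
import itertools
# tin: mask silhouettes
def hull(c,p,pts):
    W=pts@Rz(p[2]).T+[p[0],p[1],0]; return cv2.convexHull(proj(c,W).astype(np.float32))[:,0]
box=np.array(list(itertools.product((-h,h),(-h,h),(0,.068))))
t=np.linspace(0,2*np.pi,40); cyl=np.concatenate([np.c_[.027*np.cos(t),.027*np.sin(t),0*t+z] for z in (0,.068)])
def masks(l,x):
    m=[]
    for n in("scene","side"):
        env.capture(n); L=env.masks_of(l,n); L=[d for d in L]
        c=cs if n=="scene" else cd; uv=proj(c,[x[0],x[1],.034])[0]
        best=min(L,key=lambda d:np.hypot((d["bbox"][0]+d["bbox"][2])/2-uv[0],(d["bbox"][1]+d["bbox"][3])/2-uv[1]))
        print(l,n,best["conf"],best["bbox"]); m.append((c,best["mask"].astype(np.uint8)))
    return m
from scipy.optimize import minimize
for l,x0,pts in(("tin",[.457,-.245],box),("jar",[.591,-.255],cyl)):
    M=masks(l,x0)
    def cost(p):
        e=0
        for c,m in M:
            S=8; hp=hull(c,p,pts); u0=hp.min(0)-15; 
            big=np.zeros((80*S,80*S),np.uint8); cv2.fillPoly(big,[np.round((hp-np.floor(u0)+.5)*S).astype(int)],1)
            mm=cv2.resize(m[int(u0[1]//1):int(u0[1]//1)+80,int(u0[0]//1):int(u0[0]//1)+80],None,fx=S,fy=S,interpolation=cv2.INTER_NEAREST)
            e+=(big!=mm).sum()/S/S
        return e
    best=None
    for a in ([0,.2,.4,.6,.8,1.0,1.2,1.4] if l=="tin" else [0]):
        s=minimize(cost,x0+[a],method="Nelder-Mead",options=dict(initial_simplex=[x0+[a],[x0[0]+.006,x0[1],a],[x0[0],x0[1]+.006,a],x0+[a+.15]]))
        if l=="tin":print(a,np.round(s.x,3),round(s.fun,1))
        if best is None or s.fun<best.fun: best=s
    print(l,np.round(best.x,4),best.fun)
print(env.sense()["t"])
E
```

```text
[0.5892 0.1082 0.2056]
[[0.0, -0.9], [-0.4, -1.5], [0.2, 0.9], [-0.1, 0.6], [0.2, 0.1]]
[0.5911 0.1081 0.2095]
[[-0.5, 2.0], [0.8, -0.6], [-0.3, 0.1], [0.3, 0.2], [-1.3, -0.4], [0.7, -2.2]]
[0.5901 0.1082 0.2094]
[[-0.3, -0.5], [-1.0, -1.3], [0.1, 1.2], [-0.2, 0.8], [-0.1, 0.5], [-1.0, 2.1], [0.4, -0.6], [-0.7, 0.1], [-0.1, 0.2], [-1.7, -0.4], [0.4, -2.2]]
tin scene 0.64 [266.3, 133.8, 289.2, 163.7]
tin side 0.58 [272.3, 352.1, 312.9, 403.4]
0 [ 0.456 -0.241  0.891] 204.2
0.2 [ 0.456 -0.241  0.886] 203.8
0.4 [ 0.456 -0.242  0.869] 202.5
0.6 [ 0.456 -0.241  0.882] 204.7
0.8 [ 0.456 -0.242  0.879] 203.3
1.0 [ 0.456 -0.241  0.905] 203.7
1.2 [ 0.456 -0.241  0.869] 201.4
1.4 [ 0.456 -0.241  0.876] 201.8
tin [ 0.4559 -0.2411  0.869 ] 201.421875
jar scene 0.82 [224.8, 153.9, 242.6, 188.6]
jar side 0.63 [350.2, 353.8, 375.8, 395.0]
jar [ 0.5912 -0.2541  0.0567] 129.28125
1.75
```

```bash
cat >> h.py <<'E'
from scipy.spatial.transform import Rotation as Ro
CASE=np.array([.5901,.1082,.2094])
def cw(x,y,z): return Rz(CASE[2])@[x,y,z]+[CASE[0],CASE[1],0]
def tool():
    s=env.sense(); q=s["orientation"]; return np.array(s["position"]),Ro.from_quat([q[1],q[2],q[3],q[0]])
def goto(P,yaw,base=None):
    "delta in tool axes to reach P with tool down and x at yaw"
    p,R=tool()
    T=Ro.from_matrix(np.c_[[np.cos(yaw),np.sin(yaw),0],[np.sin(yaw),-np.cos(yaw),0],[0,0,-1]])
    d=R.inv().apply(np.array(P)-p); r=(R.inv()*T).as_rotvec()
    print("goto",np.round(P,3),"shift",np.round(d,4),"rot",np.round(r,4),"norm",round(np.linalg.norm(d),3))
E
python3 -c "
from h import *
goto([.591,-.254,.276],.209)"
```

```text
goto [ 0.591 -0.254  0.276] shift [-0.6442  0.6363 -0.0197] rot [0.     0.     1.1029] norm 0.906
```

```bash
python3 -m crank '[[-0.644,0.636,-0.02,0,0,1.104,0],[-0.644,0.636,-0.02,0,0,1.104,0],[-0.644,0.636,-0.02,0,0,1.104,0],[-0.644,0.636,-0.02,0,0,1.104,0],[-0.644,0.636,-0.02,0,0,1.104,0],[-0.644,0.636,-0.02,0,0,1.104,0],[-0.644,0.636,-0.02,0,0,1.104,0],[-0.644,0.636,-0.02,0,0,1.104,0],[-0.644,0.636,-0.02,0,0,1.104,0],[-0.644,0.636,-0.02,0,0,1.104,0],[-0.644,0.636,-0.02,0,0,1.104,0],[-0.644,0.636,-0.02,0,0,1.104,0],[-0.644,0.636,-0.02,0,0,1.104,0],[-0.644,0.636,-0.02,0,0,1.104,0],[-0.644,0.636,-0.02,0,0,1.104,0],[-0.644,0.636,-0.02,0,0,1.104,0],[-0.644,0.636,-0.02,0,0,1.104,0],[-0.644,0.636,-0.02,0,0,1.104,0]]'
python3 - <<'E'
from h import *
c=env.calibration("wrist"); im=env.capture("wrist"); cv2.imwrite("pics/w1.png",im)
for d in env.masks_of("jar","wrist"): print(d["conf"],d["bbox"])
for d in env.place_of("jar","wrist"): print(d["conf"],d["xy"],atz(c,d["xy"],0))
print(tool()[0])
E
```

```text
t: 4.0
position: [0.5906, -0.2527, 0.2768]
orientation: [0.0, 0.995, 0.104, 0.0]
contact_force: [-0.3, -0.3, -0.3]
gripper_width: 1.002
0.86 [296.8, 185.7, 348.8, 245.7]
0.9 [323.5, 207.2] [ 0.59333913 -0.25166216  0.        ]
[ 0.59069773 -0.2530549   0.27672999]
```

View pics/w1.png

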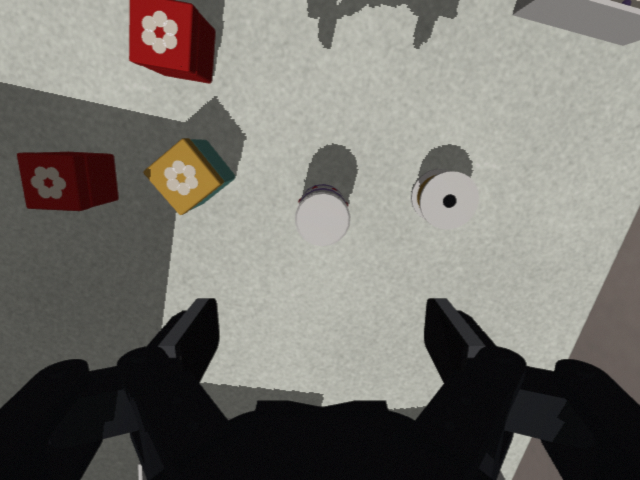

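The wrist view shows the jar's cap at (323,218), the spool at (447,200), the gold tin lid at (183,177) and the red look-alikes at (68,182) and (170,40).

```bash
python3 - <<'E'
from h import *
c=env.calibration("wrist"); im=cv2.imread("pics/w1.png")
for uv in [(296.5,218),(349.5,218),(323,245.5),(322.5,218.5),(184,140),(147,172),(182,213),(221,183)]: print(uv,np.round(atz(c,uv,.068),4))
cv2.imwrite("pics/c4.png",cv2.resize(im[120:260,130:370],None,fx=3.3,fy=3.3,interpolation=cv2.INTER_CUBIC))
E
```

```text
(296.5, 218) [ 0.5673 -0.2559  0.068 ]
(349.5, 218) [ 0.617  -0.2453  0.068 ]
(323, 245.5) [ 0.5979 -0.2775  0.068 ]
(322.5, 218.5) [ 0.5918 -0.2512  0.068 ]
(184, 140) [ 0.4546 -0.2064  0.068 ]
(147, 172) [ 0.424  -0.2419  0.068 ]
(182, 213) [ 0.4595 -0.2737  0.068 ]
(221, 183) [ 0.4922 -0.2378  0.068 ]
```

View pics/c4.png

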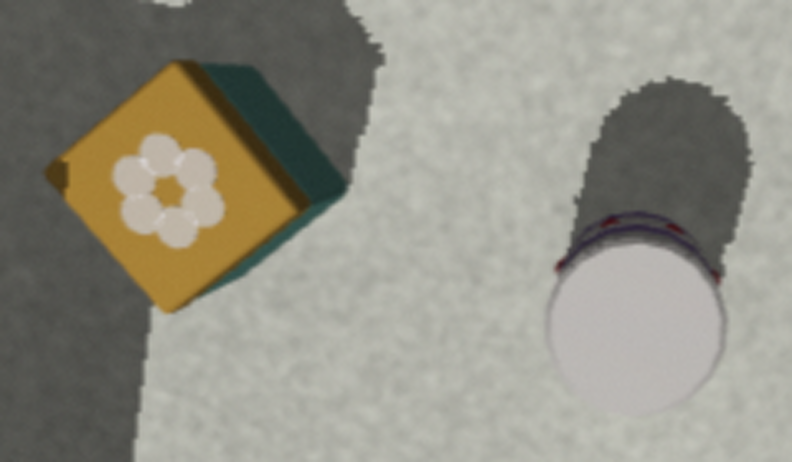

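```bash
python3 -m crank '[[0.0016,-0.0017,0.06,0,0,0,0],[0.0016,-0.0017,0.12,0,0,0,0],[0.0016,-0.0017,0.17,0,0,0,0],[0.0016,-0.0017,0.208,0,0,0,0],[0.0016,-0.0017,0.2087,0,0,0,0],[0.0016,-0.0017,0.2087,0,0,0,0],[0.0016,-0.0017,0.2087,0,0,0,1],[0.0016,-0.0017,0.2087,0,0,0,1],[0.0016,-0.0017,0.2087,0,0,0,1],[0.0016,-0.0017,0.2087,0,0,0,1],[0.0016,-0.0017,0.2087,0,0,0,1],[0.0016,-0.0017,0.2087,0,0,0,1]]' 40
python3 - <<'E'
from h import *
cv2.imwrite("pics/w2.png",env.capture("wrist"))
b=env.capture("side");cv2.imwrite("pics/s2.png",cv2.resize(b[240:420,280:480],None,fx=3.3,fy=3.3))
E
```

```text
t: 5.65
position: [0.5924, -0.2519, 0.0692]
orientation: [0.001, 0.995, 0.104, 0.001]
contact_force: [-3.3, 0.2, 8.1]
gripper_width: 0.611
```

View pics/w2.png

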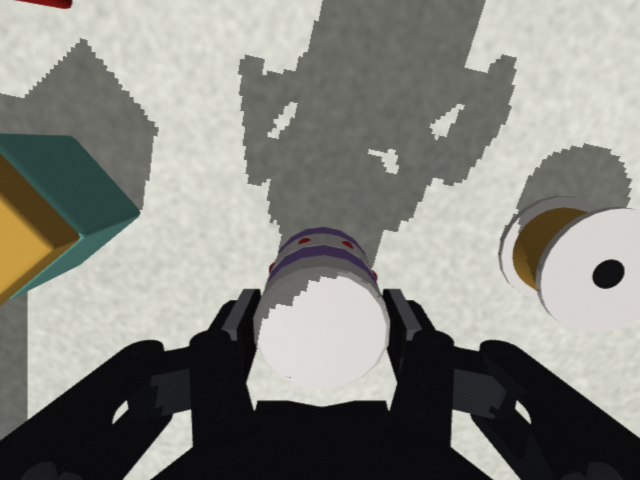

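View pics/s2.png

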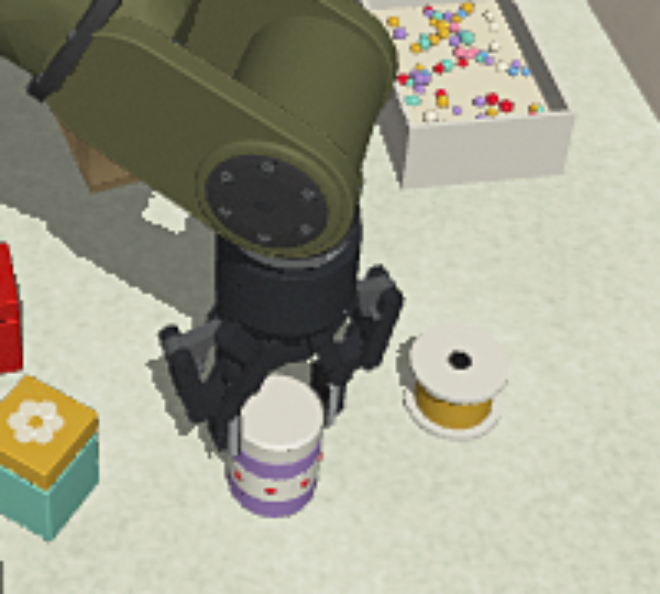

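```bash
python3 -c "
from h import *
goto(cw(0,.042,.24),.2094)"
```

```text
goto [0.581 0.149 0.24 ] shift [ 0.0723 -0.3946 -0.1712] rot [ 0.0012 -0.0015 -0.0014] norm 0.436
```

```bash
python3 -m crank '[[0,0,-0.05,0,0,0,1],[0,0,-0.1,0,0,0,1],[0.01,-0.03,-0.15,0,0,0,1],[0.02,-0.085,-0.171,0,0,0,1],[0.03,-0.14,-0.171,0,0,0,1],[0.04,-0.2,-0.171,0,0,0,1],[0.05,-0.26,-0.171,0,0,0,1],[0.06,-0.32,-0.171,0,0,0,1],[0.07,-0.375,-0.171,0,0,0,1],[0.072,-0.393,-0.171,0,0,0,1],[0.072,-0.393,-0.171,0,0,0,1],[0.072,-0.393,-0.171,0,0,0,1]]'
python3 - <<'E'
from h import *
c=env.calibration("wrist");im=env.capture("wrist");cv2.imwrite("pics/w3.png",im)
import pickle;pickle.dump(c,open("w3.pkl","wb"))
print(tool()[0])
for l,z in(("catch_grip",.106),("well",.008)):
  for d in env.place_of(l,"wrist"): print(l,d["conf"],d["xy"],atz(c,d["xy"],z))
print(cw(0,-.067,.106))
E
```

```text
t: 7.25
position: [0.5814, 0.1465, 0.2387]
orientation: [0.0, 0.995, 0.103, 0.0]
contact_force: [-0.2, 0.8, -2.1]
gripper_width: 0.618
[0.58148297 0.14635389 0.23866394]
well 0.8 [325.8, 240.5] [0.59166428 0.12165697 0.008     ]
[0.60402749 0.04266356 0.106     ]
```

View pics/w3.png

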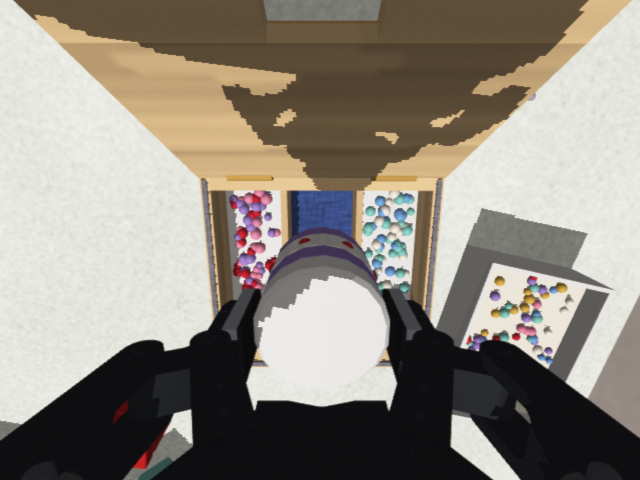

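```bash
python3 - <<'E'
from h import *
im=cv2.imread("pics/w3.png")
cv2.imwrite("pics/c5.png",cv2.resize(im[165:380,190:455],None,fx=3,fy=2.75,interpolation=cv2.INTER_CUBIC))
E
```

```text
(no output)
```

View pics/c5.png

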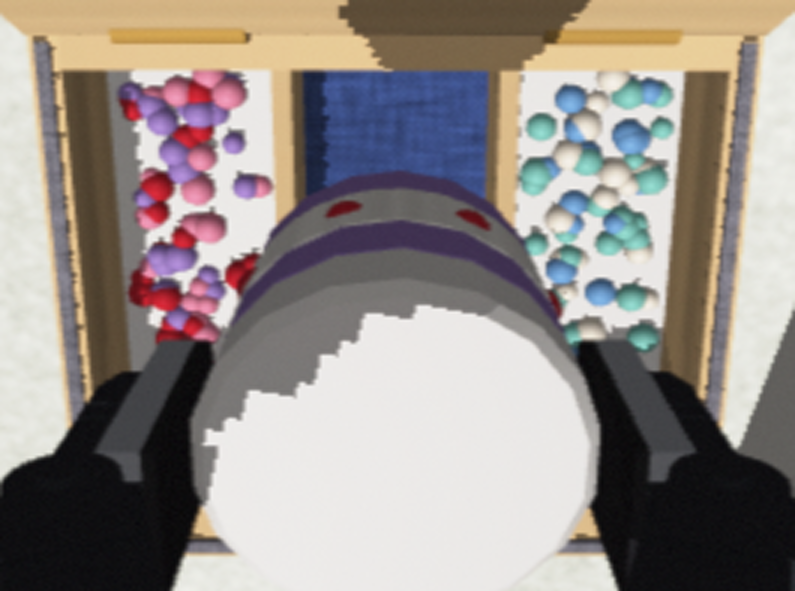

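```bash
python3 - <<'E'
from h import *
import pickle; c=pickle.load(open("w3.pkl","rb"))
P=lambda a,b,z: atz(c,(190+a/3,165+b/2.75),z)
inv=lambda W:Rz(-CASE[2])@(W-[CASE[0],CASE[1],0])
for n,a,b,z in [("BL -95,85",32,38,.085),("BR 95,85",763,38,.085),("backwall inner y75",400,70,.085),("front -85",195,553,.085),("front -85",590,553,.085),("div L out -37",274,90,.048),("divL out",277,160,.048),("div R out 37",519,90,.048),("divR out",513,160,.048),("divL in -31",303,90,.048),("divR in 31",490,90,.048)]:
    print(n,np.round(inv(P(a,b,z))*1000,1))
E
```

```text
BL -95,85 [-93.4  84.   85. ]
BR 95,85 [94.8 83.5 85. ]
backwall inner y75 [ 1.3 74.8 85. ]
front -85 [-60.6 -83.5  85. ]
front -85 [ 58.5 -83.8  85. ]
div L out -37 [-35.9  63.7  48. ]
divL out [-35.8  40.4  48. ]
div R out 37 [36.9 63.5 48. ]
divR out [35.8 40.3 48. ]
divL in -31 [-27.3  63.6  48. ]
divR in 31 [28.3 63.5 48. ]
```

```bash
python3 - <<'E'
from h import *
import pickle; c=pickle.load(open("w3.pkl","rb"))
inv=lambda W:Rz(-CASE[2])@(W-[CASE[0],CASE[1],0])
for uv in [(257,325),(389,325),(322.5,389.5),(323,325)]: print(uv,np.round(inv(atz(c,uv,.2375))*1000,1))
p,R=tool(); print(np.round(inv(p)*1000,1))
goto(cw(.0005,.041,.085),.2094)
E
```

```text
(257, 325) [-25.   43.4 237.5]
(389, 325) [ 25.4  43.2 237.5]
(322.5, 389.5) [ -0.   14.2 237.5]
(323, 325) [2.000e-01 4.330e+01 2.375e+02]
[ -0.5  39.3 238.7]
goto [0.582 0.148 0.085] shift [ 0.001  -0.0017  0.1537] rot [ 0.0001 -0.     -0.003 ] norm 0.154
```

```bash
python3 -m crank '[[0.001,-0.0017,0.05,0,0,0,1],[0.001,-0.0017,0.09,0,0,0,1],[0.001,-0.0017,0.12,0,0,0,1],[0.001,-0.0017,0.14,0,0,0,1],[0.001,-0.0017,0.152,0,0,0,1],[0.001,-0.0017,0.157,0,0,0,1],[0.001,-0.0017,0.157,0,0,0,1],[0.001,-0.0017,0.157,0,0,0,1]]'
python3 - <<'E'
from h import *
s=env.sense(); print(s["contact_force"],s["position"])
E
```

```text
t: 8.4
position: [0.5822, 0.1496, 0.0824]
orientation: [-0.0, 0.995, 0.104, 0.001]
contact_force: [-0.5, 0.1, -1.6]
gripper_width: 0.618
[-0.51415667  0.10929556 -1.64149714] [0.58223935 0.14964361 0.08237684]
```

```bash
python3 -m crank '[[0,0,0.002,0,0,0,1],[0,0,0.004,0,0,0,1],[0,0,0.004,0,0,0,1],[0,0,0.004,0,0,0,1]]'; python3 -m crank '[[0,0,0.001,0,0,0,1],[0,0,0.0015,0,0,0,1],[0,0,0.0015,0,0,0,1]]'
```

```text
t: 8.9
position: [0.5819, 0.1496, 0.0776]
orientation: [0.0, 0.995, 0.104, -0.0]
contact_force: [-0.7, 0.0, -0.8]
gripper_width: 0.618
t: 9.28
position: [0.582, 0.1497, 0.0772]
orientation: [-0.0, 0.995, 0.104, 0.0]
contact_force: [-6.4, -0.9, 10.6]
gripper_width: 0.615
```

```bash
python3 -m crank '[[0,0,-0.0005,0,0,0,0.1],[0,0,-0.0005,0,0,0,0],[0,0,-0.0005,0,0,0,0],[0,0,-0.0005,0,0,0,0],[0,0,-0.04,0,0,0,0],[0,0,-0.09,0,0,0,0],[0,0,-0.15,0,0,0,0],[0,0,-0.17,0,0,0,0],[0,0,-0.17,0,0,0,0]]'
python3 - <<'E'
from h import *
c=env.calibration("wrist");im=env.capture("wrist");cv2.imwrite("pics/w4.png",im)
p,R=tool();print(p)
tin=[.4575,-.240]; goto([tin[0],tin[1],.24],-.72); goto([tin[0],tin[1],.24],.85)
E
```

```text
t: 10.4
position: [0.5823, 0.1497, 0.2474]
orientation: [-0.0, 0.995, 0.104, 0.001]
contact_force: [-0.1, -0.1, -0.4]
gripper_width: 0.998
[0.58179441 0.14959621 0.2456145 ]
goto [ 0.458 -0.24   0.24 ] shift [-0.2021  0.3555  0.0056] rot [0.    0.    0.928] norm 0.409
goto [ 0.458 -0.24   0.24 ] shift [-0.2021  0.3555  0.0056] rot [ 0.     0.    -0.642] norm 0.409
```

View pics/w4.png

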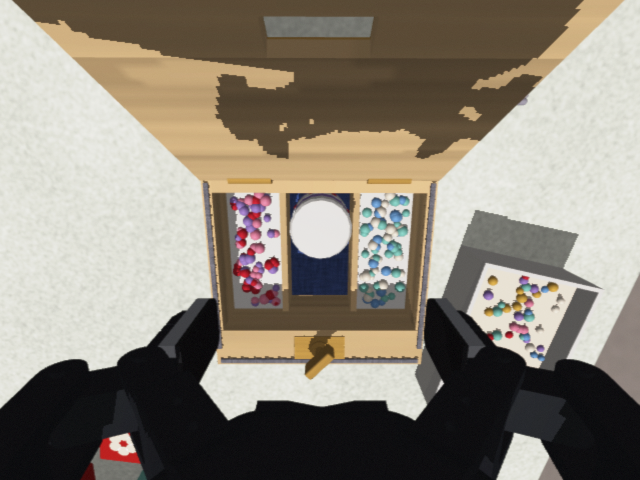

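```bash
python3 -m crank '[[-0.03,0.05,0,0,0,-0.15,0],[-0.06,0.105,0,0,0,-0.3,0],[-0.09,0.16,0,0,0,-0.45,0],[-0.12,0.21,0,0,0,-0.6,0],[-0.15,0.265,0,0,0,-0.641,0],[-0.18,0.32,0,0,0,-0.641,0],[-0.202,0.3555,0.005,0,0,-0.641,0],[-0.202,0.3555,0.005,0,0,-0.641,0],[-0.202,0.3555,0.005,0,0,-0.641,0]]'
python3 - <<'E'
from h import *
c=env.calibration("wrist");im=env.capture("wrist");cv2.imwrite("pics/w5.png",im)
import pickle;pickle.dump(c,open("w5.pkl","wb"))
p,R=tool();print(p)
E
```

```text
t: 11.58
position: [0.4575, -0.2394, 0.2399]
orientation: [-0.001, 0.911, 0.412, -0.001]
contact_force: [0.1, -0.5, 0.0]
gripper_width: 0.998
[ 0.45780504 -0.23911417  0.24028814]
```

View pics/w5.png

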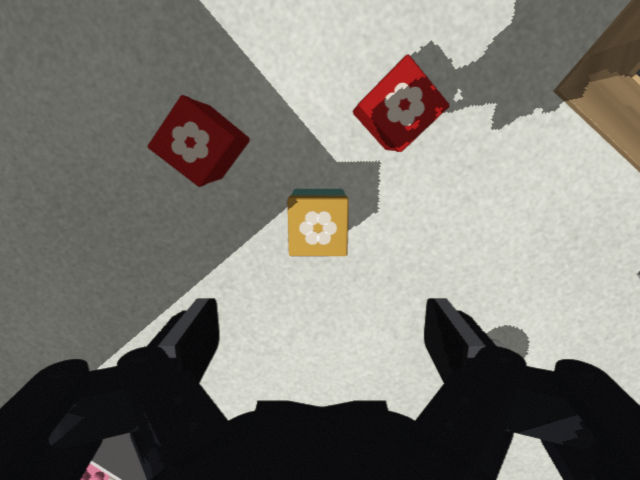

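The gold-lidded mint tin is at (318,226) and square to the jaws. The red look-alikes are at (198,140) and (401,103), so the one in line with the gripper is the tin named in the task.

```bash
python3 - <<'E'
from h import *
import pickle;c=pickle.load(open("w5.pkl","rb"))
for uv in [(288,227),(348,227),(318,197),(318,256),(318.2,226.5)]: print(np.round(atz(c,uv,.068),4))
t=atz(c,(318.2,226.5),.068)
goto([t[0],t[1],.068],.85)
E
```

```text
[ 0.4376 -0.2589  0.068 ]
[ 0.4716 -0.2203  0.068 ]
[ 0.4353 -0.2225  0.068 ]
[ 0.4742 -0.2569  0.068 ]
[ 0.4544 -0.2392  0.068 ]
goto [ 0.454 -0.239  0.068] shift [-0.0023 -0.0023  0.1723] rot [-0.0013  0.0001 -0.0003] norm 0.172
```

```bash
python3 -m crank '[[-0.0022,-0.002,0.05,0,0,0,0],[-0.0022,-0.002,0.11,0,0,0,0],[-0.0022,-0.002,0.155,0,0,0,0],[-0.0022,-0.002,0.172,0,0,0,0],[-0.0022,-0.002,0.172,0,0,0,0],[-0.0022,-0.002,0.172,0,0,0,0],[-0.0022,-0.002,0.172,0,0,0,1],[-0.0022,-0.002,0.172,0,0,0,1],[-0.0022,-0.002,0.172,0,0,0,1],[-0.0022,-0.002,0.172,0,0,0,1],[-0.0022,-0.002,0.172,0,0,0,1],[-0.0022,-0.002,0.172,0,0,0,1]]' 40
python3 - <<'E'
from h import *
cv2.imwrite("pics/w6.png",env.capture("wrist"))
p,R=tool();print(p); goto(cw(.0005,-.020,.24),.2094)
E
```

```text
t: 13.12
position: [0.455, -0.2405, 0.07]
orientation: [0.001, 0.911, 0.412, 0.0]
contact_force: [-2.2, 0.7, 5.7]
gripper_width: 0.597
[ 0.45501797 -0.240548    0.07004908]
goto [0.595 0.089 0.24 ] shift [ 0.3395 -0.1125 -0.17  ] rot [ 1.200e-03 -6.000e-04  6.395e-01] norm 0.396
```

View pics/w6.png

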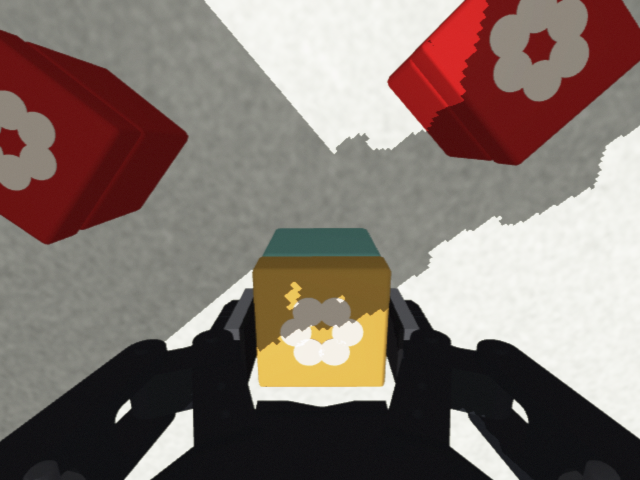

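```bash
python3 -m crank '[[0,0,-0.05,0,0,0,1],[0,0,-0.11,0,0,0,1],[0.03,-0.01,-0.16,0,0,0.1,1],[0.08,-0.03,-0.17,0,0,0.25,1],[0.13,-0.045,-0.17,0,0,0.4,1],[0.18,-0.06,-0.17,0,0,0.55,1],[0.23,-0.075,-0.17,0,0,0.64,1],[0.28,-0.095,-0.17,0,0,0.64,1],[0.325,-0.11,-0.17,0,0,0.64,1],[0.3395,-0.1125,-0.17,0,0,0.64,1],[0.3395,-0.1125,-0.17,0,0,0.64,1],[0.3395,-0.1125,-0.17,0,0,0.64,1]]'
python3 - <<'E'
from h import *
c=env.calibration("wrist");im=env.capture("wrist");cv2.imwrite("pics/w7.png",im)
import pickle;pickle.dump(c,open("w7.pkl","wb"))
p,R=tool();inv=lambda W:Rz(-CASE[2])@(W-[CASE[0],CASE[1],0]);print(np.round(inv(p)*1000,1),env.sense()["t"])
goto(cw(.0005,-.020,.085),.2094)
E
```

```text
t: 14.68
position: [0.5943, 0.0877, 0.2391]
orientation: [0.0, 0.995, 0.104, -0.0]
contact_force: [0.6, -0.9, -1.8]
gripper_width: 0.6
[-1.000e-01 -2.100e+01  2.393e+02] 14.725
goto [0.595 0.089 0.085] shift [ 0.0006 -0.001   0.1543] rot [ 0.0001  0.     -0.0018] norm 0.154
```

View pics/w7.png

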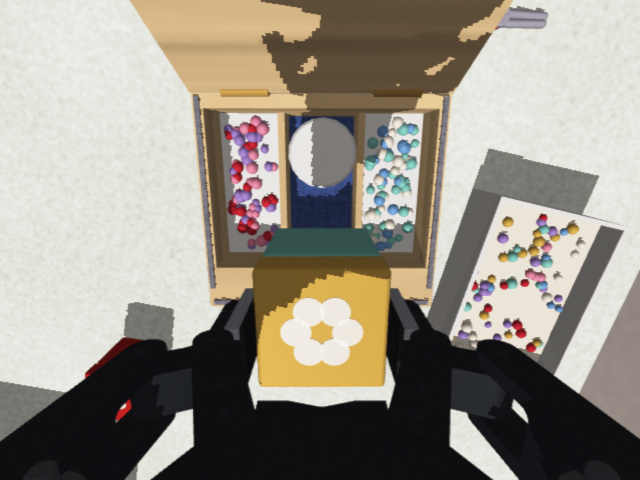

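```bash
python3 - <<'E'
from h import *
import pickle;c=pickle.load(open("w7.pkl","rb"))
inv=lambda W:Rz(-CASE[2])@(W-[CASE[0],CASE[1],0])
for uv,z in [((322,258),.237),((322,386),.237),((254,325),.237),((390,325),.237),((288,152),.076),((355,152),.076),((321,187),.076),((321,117),.076),((321,267),.085)]: print(uv,np.round(inv(atz(c,uv,z))*1000,1))
E
```

```text
(322, 258) [2.00e-01 9.80e+00 2.37e+02]
(322, 386) [ 2.00e-01 -4.51e+01  2.37e+02]
(254, 325) [-26.  -17.4 237. ]
(390, 325) [ 26.4 -17.4 237. ]
(288, 152) [-26.   43.5  76. ]
(355, 152) [26.5 43.4 76. ]
(321, 187) [-0.2 16.2 76. ]
(321, 117) [-0.1 69.3 76. ]
(321, 267) [ -0.3 -48.8  85. ]
```

```bash
python3 -m crank '[[0.0004,-0.0015,0.05,0,0,0,1],[0.0004,-0.0015,0.09,0,0,0,1],[0.0004,-0.0015,0.12,0,0,0,1],[0.0004,-0.0015,0.14,0,0,0,1],[0.0004,-0.0015,0.151,0,0,0,1],[0.0004,-0.0015,0.156,0,0,0,1],[0.0004,-0.0015,0.156,0,0,0,1],[0.0004,-0.0015,0.156,0,0,0,1]]'
```

```text
t: 15.72
position: [0.595, 0.0904, 0.0839]
orientation: [0.0, 0.995, 0.104, 0.001]
contact_force: [-0.8, -0.3, -1.3]
gripper_width: 0.598
```

```bash
python3 -m crank '[[0,0,0.002,0,0,0,1],[0,0,0.0035,0,0,0,1],[0,0,0.0035,0,0,0,1],[0,0,0.0035,0,0,0,1]]'
```

```text
t: 16.23
position: [0.5947, 0.0905, 0.0796]
orientation: [0.0, 0.995, 0.104, 0.0]
contact_force: [0.8, -0.0, -1.3]
gripper_width: 0.6
```

```bash
python3 -m crank '[[0,0,0.001,0,0,0,1],[0,0,0.002,0,0,0,1],[0,0,0.002,0,0,0,1]]'
```

```text
t: 16.6
position: [0.5947, 0.0905, 0.0781]
orientation: [0.0, 0.995, 0.104, 0.0]
contact_force: [-3.5, -0.2, 5.0]
gripper_width: 0.599
```

```bash
python3 -m crank '[[0,0,-0.0005,0,0,0,0.1],[0,0,-0.0005,0,0,0,0],[0,0,-0.0005,0,0,0,0],[0,0,-0.0005,0,0,0,0],[0,0,-0.04,0,0,0,0],[0,0,-0.09,0,0,0,0],[0,-0.02,-0.14,0,0,0,0],[0,-0.06,-0.17,0,0,0,0],[0,-0.07,-0.17,0,0,0,0],[0,-0.07,-0.17,0,0,0,0]]'
python3 - <<'E'
from h import *
c=env.calibration("wrist");im=env.capture("wrist");cv2.imwrite("pics/w8.png",im)
cv2.imwrite("pics/c8.png",cv2.resize(im[170:400,200:450],None,fx=3,fy=2.6,interpolation=cv2.INTER_CUBIC))
import pickle;pickle.dump(c,open("w8.pkl","wb"))
print(tool()[0])
E
```

```text
t: 17.85
position: [0.5798, 0.1591, 0.2465]
orientation: [0.0, 0.994, 0.105, -0.001]
contact_force: [0.5, -0.1, 0.0]
gripper_width: 0.999
[0.57989407 0.1584322  0.24616665]
```

View pics/c8.png

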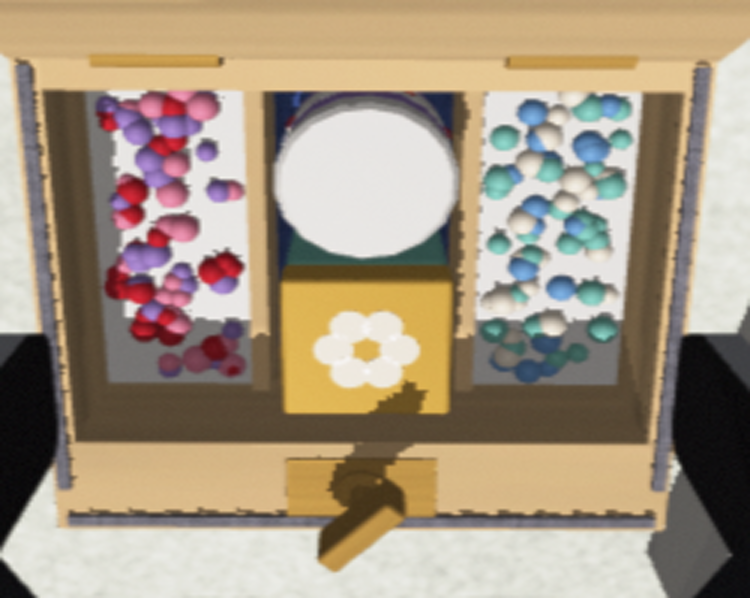

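```bash
python3 - <<'E'
from h import *
import pickle;c=pickle.load(open("w8.pkl","rb"))
inv=lambda W:Rz(-CASE[2])@(W-[CASE[0],CASE[1],0])
im=cv2.imread("pics/w8.png")
P=lambda a,b:inv(atz(c,(200+a/3,170+b/2.6),.114))
a=P(402,511);b=P(329,563);print(a*1000,b*1000,(a+b)*500,np.linalg.norm(a-b),np.arctan2(*(a-b)[1::-1]))
cv2.imwrite("pics/c9.png",cv2.resize(im[340:400,290:350],None,fx=10,fy=10,interpolation=cv2.INTER_CUBIC))
E
```

```text
[ 11.1080065  -56.26962496 114.        ] [ -9.36268323 -75.97660695 114.        ] [  0.87266164 -66.12311596 114.        ] 0.028415036116749726 0.7663921892538447
```

View pics/c9.png

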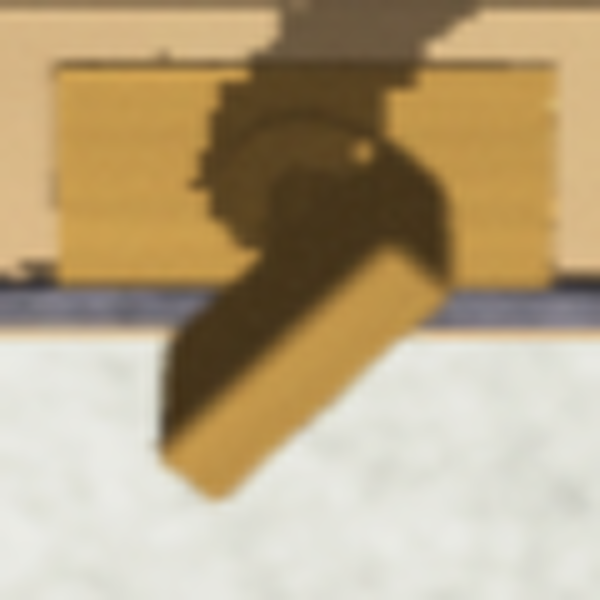

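```bash
python3 - <<'E'
from h import *
import pickle;c=pickle.load(open("w8.pkl","rb"))
inv=lambda W:Rz(-CASE[2])@(W-[CASE[0],CASE[1],0])
P=lambda a,b:inv(atz(c,(290+a/10,340+b/10),.114))
q=[P(388,245),P(450,290),P(218,500),P(160,450)]
a=(q[0]+q[1])/2;b=(q[2]+q[3])/2;print((a+b)*500,np.linalg.norm(a-b),np.arctan2(*(a-b)[1::-1]))
for i,j in((3,0),(2,1)):
  d=q[j]-q[i];print(np.arctan2(d[1],d[0]),np.linalg.norm(d))
ang=.82
yaw=.2094+ang-np.pi/2; print("yaw",yaw)
goto(cw(.0008,-.0665,.18),yaw); goto(cw(.0008,-.0665,.126),yaw)
E
```

```text
[ -0.32718248 -66.7143935  114.        ] 0.028187055137165375 0.8126603367444379
0.8085896539478217 0.02783166471036494
0.8166295851167535 0.028542901000815097
yaw -0.5413963267948967
goto [0.605 0.043 0.18 ] shift [0.0005 0.1177 0.0662] rot [0.001  0.0019 0.7505] norm 0.135
goto [0.605 0.043 0.126] shift [0.0006 0.1177 0.1202] rot [0.001  0.0019 0.7505] norm 0.168
```

```bash
python3 -m crank '[[0,0.05,0,0,0,0.18,0.4],[0,0.1,0,0,0,0.36,0.4],[0,0.118,0.03,0,0,0.54,0.4],[0,0.118,0.066,0,0,0.72,0.4],[0,0.118,0.1,0,0,0.754,0.4],[0,0.118,0.1195,0,0,0.754,0.4],[0,0.118,0.1195,0,0,0.754,0.4],[0,0.118,0.1195,0,0,0.754,0.4]]'
python3 - <<'E'
from h import *
c=env.calibration("wrist");im=env.capture("wrist");cv2.imwrite("pics/w10.png",im)
p,R=tool();print(p);goto(cw(0,-.067,.126),-.546)
E
```

```text
t: 18.9
position: [0.6052, 0.0433, 0.1293]
orientation: [-0.0, 0.963, -0.269, 0.001]
contact_force: [0.6, -0.2, -0.7]
gripper_width: 0.6
[0.605208   0.04342796 0.12947787]
goto [0.604 0.043 0.126] shift [-0.0006  0.0013  0.0035] rot [-0.0011 -0.0018  0.0014] norm 0.004
```

View pics/w10.png

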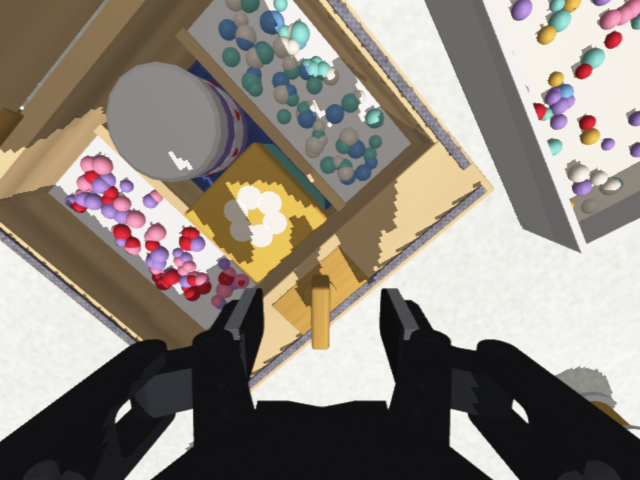

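```bash
python3 -m crank '[[-0.0003,0.0005,0.003,0,0,0,0.4],[-0.0003,0.0005,0.003,0,0,0,1],[-0.0003,0.0005,0.003,0,0,0,1],[-0.0003,0.0005,0.003,0,0,0,1],[-0.0003,0.0005,0.003,0,0,0,1],[-0.0003,0.0005,0.003,0,0,0,1],[-0.0003,0.0005,0.003,0,0,0,1]]' 30
```

```text
t: 19.82
position: [0.6044, 0.0431, 0.1254]
orientation: [-0.0, 0.963, -0.269, 0.0]
contact_force: [3.6, -2.1, 2.2]
gripper_width: 0.084
```

```bash
python3 -m crank '[[0,0,0,0,0,0.12,1],[0,0,0,0,0,0.24,1],[0,0,0,0,0,0.36,1],[0,0,0,0,0,0.48,1],[0,0,0,0,0,0.6,1],[0,0,0,0,0,0.72,1],[0,0,0,0,0,0.815,1],[0,0,0,0,0,0.815,1],[0,0,0,0,0,0.815,1]]'
python3 - <<'E'
from h import *
p,R=tool();print(p,R.as_matrix()[:,0], env.sense()["ft_torque"])
x=R.as_matrix()[:,0];print("wing angle rel case",np.arctan2(x[1],x[0])+np.pi/2-.2094)
E
```

```text
t: 20.95
position: [0.6051, 0.0421, 0.1254]
orientation: [-0.0, 0.777, -0.629, 0.002]
contact_force: [10.2, -9.5, -0.3]
gripper_width: 0.081
[0.60510846 0.04206754 0.12539035] [ 0.20865733 -0.97798638  0.00218147] [-1.5729339  -1.80906023 -0.07462701]
wing angle rel case 0.0008023755297066615
```

```bash
python3 -m crank '[[0,0,0,0,0,0.0,0.6],[0,0,0,0,0,0.0,0.6],[0,0,0,0,0,0.0,0.6],[0,0,-0.04,0,0,0.0,0.6],[0,0,-0.1,0,0,0.0,0.6],[0,0,-0.16,0,0,0.0,0.6],[0,0,-0.2,0,0,0.0,1],[0,0,-0.2,0,0,0.0,1]]'
python3 - <<'E'
from h import *
inv=lambda W:Rz(-CASE[2])@(W-[CASE[0],CASE[1],0])
c=env.calibration("wrist");im=env.capture("wrist");cv2.imwrite("pics/w11.png",im)
import pickle;pickle.dump(c,open("w11.pkl","wb"))
b=env.capture("side");cv2.imwrite("pics/s11.png",cv2.resize(b[140:310,240:420],None,fx=3.4,fy=3.4,interpolation=cv2.INTER_CUBIC))
p,R=tool();print(p,inv(p))
goto(cw(0,-.067,.36),.2094)
E
```

```text
t: 21.95
position: [0.6045, 0.0434, 0.3285]
orientation: [-0.002, 0.778, -0.629, 0.002]
contact_force: [-0.3, 0.2, 0.6]
gripper_width: 0.003
[0.60389942 0.04335811 0.32438356] [ 1.91065316e-05 -6.62939986e-02  3.24383563e-01]
goto [0.604 0.043 0.36 ] shift [ 0.0007  0.     -0.0356] rot [ 4.0000e-04  8.0000e-04 -1.5692e+00] norm 0.036
```

View pics/w11.png

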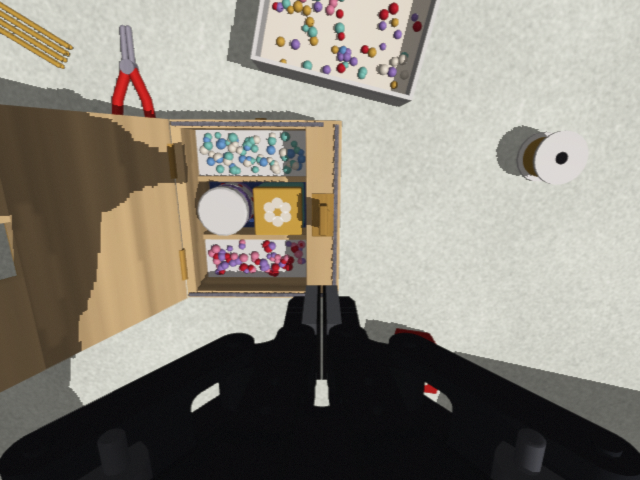

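View pics/s11.png

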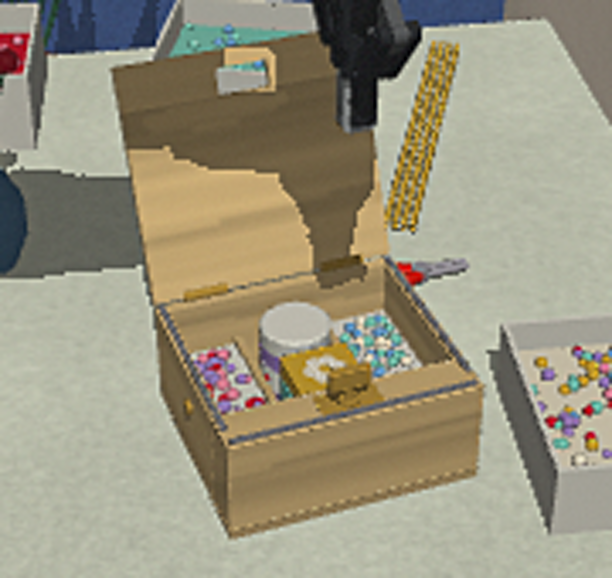

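```bash
python3 -m crank '[[0,0,-0.02,0,0,-0.18,1],[-0.03,0,-0.02,0,0,-0.36,1],[-0.07,0,-0.02,0,0,-0.54,1],[-0.11,0,-0.02,0,0,-0.72,1],[-0.15,0,-0.02,0,0,-0.9,1],[-0.19,0,-0.02,0,0,-1.08,1],[-0.23,0,-0.02,0,0,-1.26,1],[-0.267,0,-0.02,0,0,-1.44,1],[-0.267,0,-0.02,0,0,-1.57,1],[-0.267,0,0.02,0,0,-1.57,1],[-0.267,0,0.07,0,0,-1.57,1],[-0.267,0,0.096,0,0,-1.57,1],[-0.267,0,0.096,0,0,-1.57,1],[-0.267,0,0.096,0,0,-1.57,1]]'
python3 - <<'E'
from h import *
inv=lambda W:Rz(-CASE[2])@(W-[CASE[0],CASE[1],0])
p,R=tool();print(np.round(inv(p)*1000,1),env.sense()["contact_force"])
goto(cw(0,.195,.23),.2094)
im=env.capture("scene");cv2.imwrite("pics/sc12.png",im[130:430,200:600])
b=env.capture("side");cv2.imwrite("pics/s12.png",cv2.resize(b[60:310,200:420],None,fx=2.4,fy=2.4,interpolation=cv2.INTER_CUBIC))
E
```

```text
t: 23.8
position: [0.5485, 0.3044, 0.2299]
orientation: [-0.0, 0.994, 0.105, 0.0]
contact_force: [-0.1, 0.9, 0.7]
gripper_width: 0.001
[1.000e-01 2.006e+02 2.299e+02] [-0.13988525  0.89740304  0.73291642]
goto [0.55  0.299 0.23 ] shift [-0.0001  0.0056 -0.0001] rot [-0.0002 -0.0007  0.0006] norm 0.006
```

View pics/sc12.png

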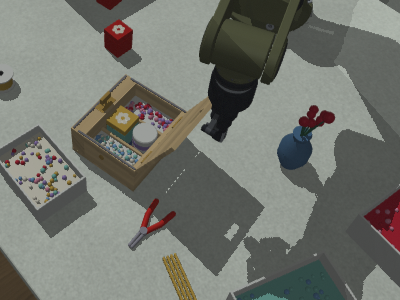

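View pics/s12.png

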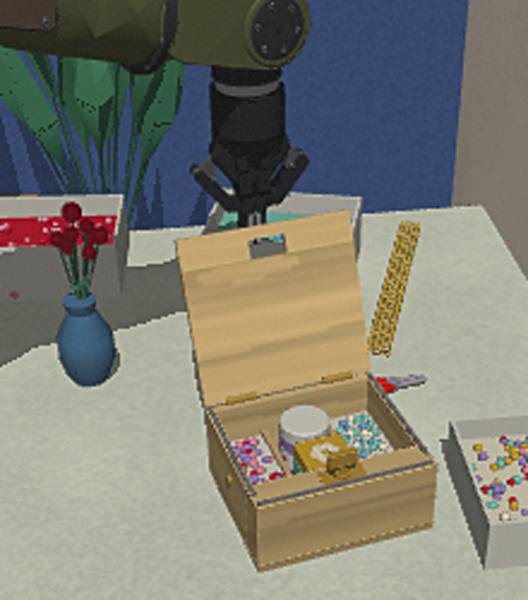

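```bash
python3 -m crank '[[0,0.02,0,0,0,0,1],[0,0.035,0,0,0,0,1],[0,0.05,0,0,0,0,1],[0,0.065,0,0,0,0,1],[0,0.08,0,0,0,0,1],[0,0.096,0,0,0,0,1],[0,0.116,0.003,0,0,0,1],[0,0.116,0.003,0,0,0,1]]'
python3 - <<'E'
from h import *
inv=lambda W:Rz(-CASE[2])@(W-[CASE[0],CASE[1],0])
p,R=tool();print(np.round(inv(p)*1000,1),env.sense()["contact_force"])
im=env.capture("scene");cv2.imwrite("pics/sc13.png",cv2.resize(im[150:350,240:500],None,fx=3,fy=3))
E
```

```text
t: 24.9
position: [0.5728, 0.1894, 0.226]
orientation: [0.0, 0.995, 0.104, 0.0]
contact_force: [0.4, 3.6, 2.2]
gripper_width: -0.001
[ -0.  83. 226.] [0.40028921 3.63237033 2.2418743 ]
```

View pics/sc13.png

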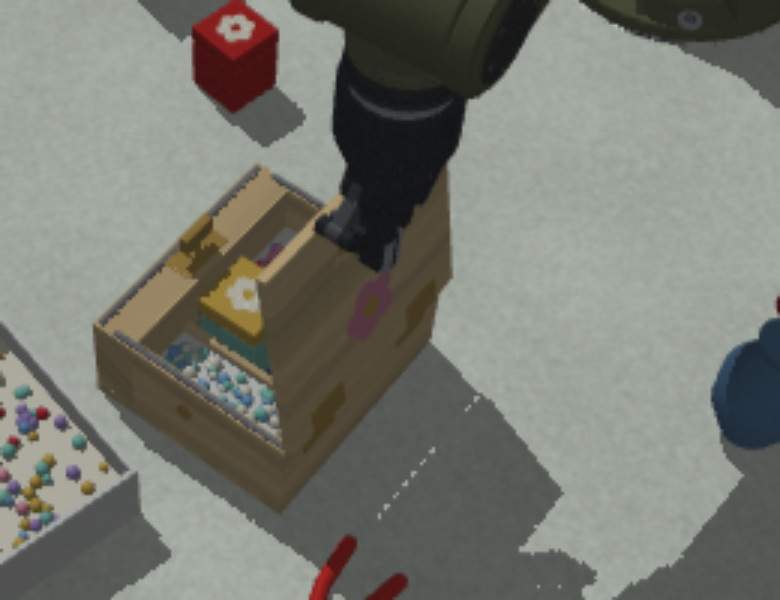

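```bash
python3 -m crank '[[0,0.021,0.004,0,0,0,1],[0,0.042,0.013,0,0,0,1],[0,0.052,0.019,0,0,0,1],[0,0.061,0.026,0,0,0,1],[0,0.07,0.034,0,0,0,1],[0,0.077,0.042,0,0,0,1],[0,0.084,0.052,0,0,0,1],[0,0.09,0.062,0,0,0,1],[0,0.094,0.072,0,0,0,1],[0,0.098,0.083,0,0,0,1],[0,0.098,0.083,0,0,0,1]]'
python3 - <<'E'
from h import *
inv=lambda W:Rz(-CASE[2])@(W-[CASE[0],CASE[1],0])
p,R=tool();print(np.round(inv(p)*1000,1),env.sense()["contact_force"])
im=env.capture("side");cv2.imwrite("pics/s14.png",cv2.resize(im[100:320,230:450],None,fx=2.7,fy=2.7))
E
```

```text
t: 26.32
position: [0.5929, 0.0945, 0.1426]
orientation: [0.0, 0.995, 0.105, -0.0]
contact_force: [-0.4, -1.9, 5.7]
gripper_width: -0.0
[-1.000e-01 -1.400e+01  1.426e+02] [-0.36482263 -1.9351979   5.7292318 ]
```

View pics/s14.png

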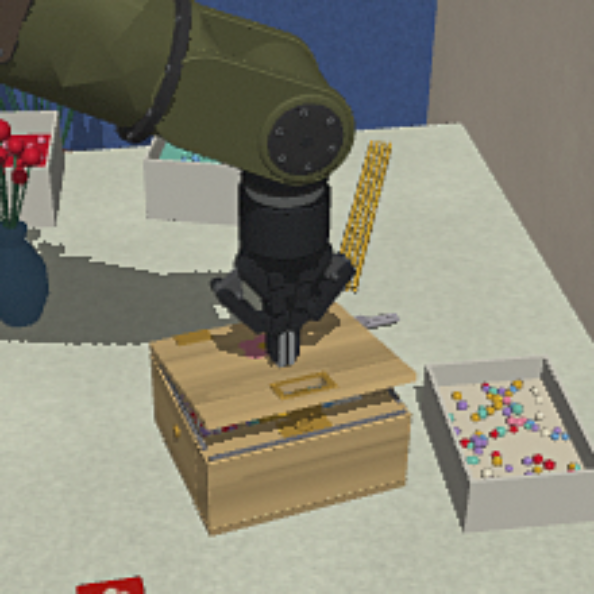

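```bash
python3 -m crank '[[0,0.001,0.006,0,0,0,1],[0,0.003,0.012,0,0,0,1],[0,0.004,0.018,0,0,0,1],[0,0.005,0.0225,0,0,0,1],[0,0.005,0.0225,0,0,0,1]]'
```

```text
t: 27.0
position: [0.5939, 0.0906, 0.1208]
orientation: [-0.0, 0.994, 0.105, 0.0]
contact_force: [-1.0, 3.7, 5.2]
gripper_width: 0.004
```

```bash
python3 -m crank '[[0,0,0.001,0,0,0,1],[0,0,0.0015,0,0,0,1],[0,0,0.0015,0,0,0,1]]'
```

```text
t: 27.38
position: [0.5939, 0.0905, 0.12]
orientation: [-0.0, 0.994, 0.105, 0.0]
contact_force: [-3.3, 2.4, 8.3]
gripper_width: -0.002
```

```bash
python3 -m crank '[[0,0,0.001,0,0,0,1],[0,0,0.001,0,0,0,1],[0,0,0.001,0,0,0,1],[0,0,0.001,0,0,0,1]]'
python3 - <<'E'
from h import *
print(tool()[0])
im=env.capture("side");cv2.imwrite("pics/s15.png",cv2.resize(im[150:320,240:440],None,fx=3.5,fy=3.5,interpolation=cv2.INTER_CUBIC))
im=env.capture("scene");cv2.imwrite("pics/sc15.png",im)
im=env.capture("wrist");cv2.imwrite("pics/w15.png",im)
print(env.sense()["contact_force"])
E
```

```text
t: 27.88
position: [0.594, 0.0905, 0.1196]
orientation: [-0.0, 0.994, 0.105, 0.0]
contact_force: [-6.4, 2.4, 15.6]
gripper_width: -0.001
[0.5939758  0.09048533 0.11960446]
[-5.48246124  2.56799727 16.35447046]
```

View pics/s15.png

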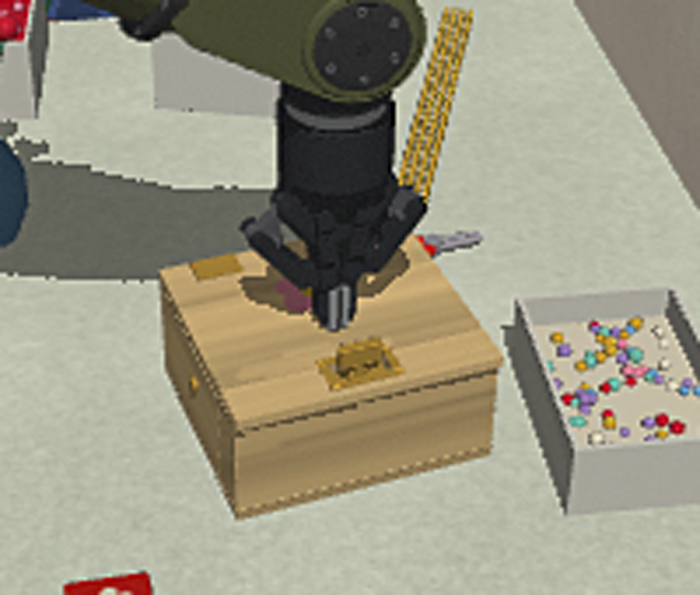

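View pics/sc15.png

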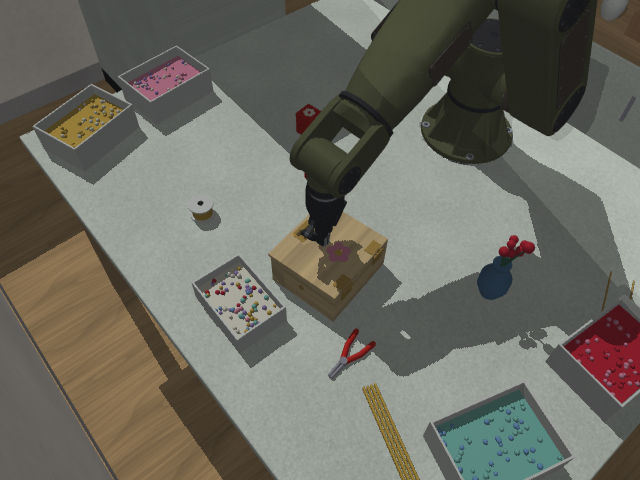

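View pics/w15.png

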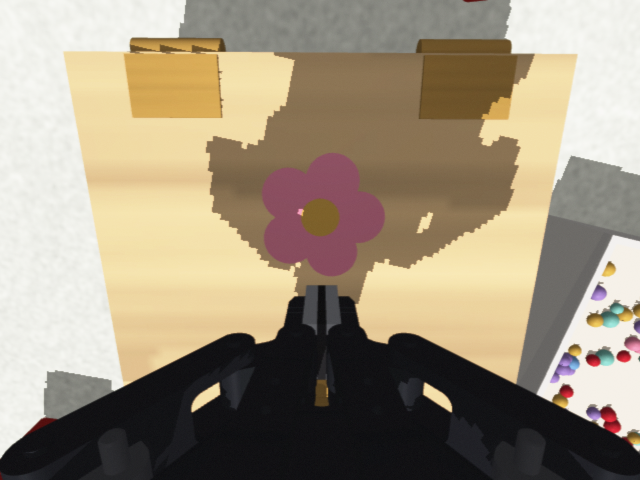

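```bash
python3 - <<'E'
from station import env
print(env.hand_in()); s=env.sense(); print(s["t"],s["contact_force"],s["position"])
E
```

```text
the job is handed in; nothing more can be done
None
the job is handed in; nothing more can be done
```

I handed the job in at about 28 s of the 72 s allowed, with the arm still pressing the lid shut. The hand-in reports no verdict, and I couldn't read the state afterwards.

- **Packing:** The round jar is upright in the back half of the middle well and the mint and gold tin is in front of it. I lowered each until the wrist felt the floor (about 11 N and 5 N) and only then released it. The wrist camera showed both standing side by side.
- **Catch:** I turned it by about 0.815 rad. The gripper put it within 0.001 rad of in line before release, and the pictures afterwards showed it lying along the rail.
- **Lid:** I swung it down over the catch and kept pressing. The last pictures showed it flush on the case, with the wing standing through the slot in line and not locked. The fingertips were 94.6 mm above the table against an expected 95 mm. The push was about 16 N downwards, with about 6 N sideways that I left as it was.
- **Bystanders:** The vase, bead bin, spool and pliers look unmoved in the last scene picture, and I didn't touch the red look-alikes.

None of my checks failed or disagreed beyond 2–3 mm of camera error, which I allowed for when placing the items.

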